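# Put the soldering block and the file away in the bench tray

### The arm

A 6-joint arm with a two-finger parallel gripper is mounted at the origin on a cart in front of the work surface, level with it; the furniture and walls round the work are solid. World frame = base frame: x ahead of the robot, y to its left, z up, the work surface at z = 0. Lengths are in m, angles in rad, forces in N, time in s.
With the tool pointing down it reaches from about 0.35 to 0.8 m from the base axis. Payload 7.3 kg.
Tool frame: the origin (TCP) lies between the finger pads; the fingertips stand 25 mm ahead of it and the grasp point (between the pads) lies 6 mm ahead of it (r.tip_extent is the distance from the TCP to the fingertips, in m); z points along the fingers, y is the direction in which the jaws open and shut (so a half turn about z gives the same grasp; the last joint's range is limited). The gripper opens to 85 mm and grips with 20 to 120 N. Pads are 22 mm wide; open, the fingers measure 114 mm over their backs; the gripper's body (76 mm by 85 mm) begins 54 mm behind the grasp point. The pads swing forward as they close: fully open they stand 13 mm farther back than shut.
Start: joints at [-1.445, 0.342, 1.524, -0, 1.275, -0.146], TCP at [0.141, -0.506, 0.256] pointing down, gripper open.
Joint ranges: [-2.53, 2.53], [-0.77, 2.02], [0.04, 2.7], [-1, 4.14], [0.28, 2.66], [-3.11, 3.11]. Speed limits (rad/s): [2.57, 2.57, 3.14, 3.14, 3.14, 3.14].

### API

Orientations are given as a unit quaternion [x, y, z, w].
In Python, from workcell import r, command_gripper, optics gives the robot as it stands. The module is installed in compiled form; this text tells all that it offers. Calls block until the motion is done:
- r.reach(position, orientation): joint-space move of the TCP to a pose.
- r.move_straight(position, orientation=None, speed=0.15, max_force=None): straight line of the TCP; orientation=None keeps the orientation; speed is the mean speed in m/s. With max_force (N) it stops when the force on the tool has changed by that much, and returns True; else False.
- r.movej(angles): joint-space move.
- command_gripper(opening, force=None): finger opening in m; force is the grip in N (None keeps the last); returns when the fingers have stopped.
- r.hold(seconds).
- r.solve_ik(position, orientation): joint angles nearest the present ones, or None.
- r.read_state(): the state.
- optics.get_image(name): name is "scene" or "side" or "wrist"; returns (picture, depth): 400x640x3 uint8, red, green, blue; 400x640 float32, m along the optical axis (not along the pixel's ray), 0 where there is no reading.
- optics.camera_model(name): a dict with "K" (3x3 intrinsics, pixels), "k1" (the pictures are not rectified: a ray, as slopes to the right and down, at radius r is drawn at 1 + k1 r^2 times it, then the intrinsics apply), "R" (3x3) and "t" (3): a world point X has camera coordinates R X + t; the wrist camera has in their place "tool_from_camera" (4x4, takes a point from camera to tool coordinates, whose origin is the TCP and whose axes are the flange's). Camera axes: x right, y down, z forward; pixel columns grow to the right and rows downward; lengths in m; the calibration is good to about 2 mm. A picture is of the moment at which its call begins: read the wrist's pose just before it. camera_model takes no time and is no camera call.
A pose or a line that the arm cannot do raises r.PlanningError and nothing moves.
- r.finish_job(): hands the job in, once; it reports no verdict.
The state is a dict: "time_s": time; "joint_positions": joint angles; "dq": joint speeds; "tau": joint torques, N m; "eef_pos": TCP position; "eef_rot": TCP orientation; "contact_force": force on the tool from outside, world axes, zero at the start; "torque": the same for the moment, N m; "grip_width": finger opening in m.
Only numpy, scipy, OpenCV 4.12 (cv2) and the standard library are available. Lean on these libraries where they do the work, as an engineer would, in place of code of your own. Each camera call takes 0.05 s, during which the arm holds its last target.

### The job

Tidy the bench tray: the white perforated block lies over the file's recess, so first slide it back along the tray into its bay, square between the side walls and right up against the back wall. Then lay the black-handled file flat in the file-shaped recess, handle in the wide end and blade in the narrow end, and let go. Leave the other things on the bench where they are.

Things in the scene. Friction and masses are not known exactly. Their poses are not given: they have to be found in the camera images.
- tool_tray: grey tray fixed to the bench, 196 mm (its x) by 230 mm (its y), origin at the centre of its underside on the bench, x pointing away from the robot to the black back wall, z up. Its flat deck is 13 mm above the bench. Front part: file recess (see tray_recess). Rear part: the block's bay (see tray_bay), open in front. The bench's upright side panels stand 0.45 m to the left and right of the robot's centre line.
- tray_recess (a point): middle of the file recess, on its cork floor 4 mm above the bench, at x -47, y 0 mm of the tray; tray's axes. Along y: blade part -97 to +20 mm, 16 mm wide; handle part +20 to +97 mm (the robot's left), 24 mm wide; 9 mm deep. A finger well of the same depth, y +20 to +65 mm, reaches 40 mm (in x) either side of the recess axis.
- tray_bay (a point): where the middle of the block's underside belongs, on the deck at x +44, y 0 mm of the tray; tray's axes. Bay walls are black, 10 mm high: back wall face at tray x +91 mm, side wall faces at y -82 and +82 mm; from x = 45 mm to 11 mm the side walls flare out to about y -104 and +104 mm as a lead-in.
- block_center (a point): centre of the white perforated ceramic block, 94 mm (its x) by 150 mm (its y), 12.5 mm thick, about 0.14 kg, too wide to grasp. It lies loose on the deck over the file recess, its x within 0.15 rad of the tray's x, 75 to 90 mm short of home; z up. Pushed by its front edge it slides easily, but pressed off-centre into the flared lead-in of the bay it can jam.
- file_handle (a point): grasp point on the axis of the file's black round handle, 7.5 mm above what it lies on. Handle 14 mm thick, 66 mm long: it ends 47 mm behind this point; the whole file is 185 mm, 0.045 kg. x points along the file to the blade tip; it may have rolled about its length. It lies left or right of the tray. Laid in place, this point is 45 mm to the tray's +y side of tray_recess.
- file_blade (a point): point on the file's grey blade (10 mm wide, 6 mm thick), 105 mm ahead of file_handle along the file and 32 mm behind the tip
- tweezers: bystander: blue plastic tweezers, 159 x 25 x 12 mm, lying on the bench on the other side from the file; origin at the centre of the underside, x along them
- plaster: bystander: loose white plaster block, 48 x 71 x 42 mm, right of the tray; origin at the centre of the underside

How it is judged:
On the way, in this order (a step that is already met when the one before it is completed fails the run):
1. the block is home in its bay: square and against the back wall (x of block_center in the frame of tool_tray above 0.039 m and y of block_center in the frame of tool_tray between -0.01 and 0.01 m and z of block_center in the frame of tool_tray below 0.0225 m and angle between the x axis of block_center and the x axis of tool_tray, either way round below 0.06 rad), for 0.2 s.
2. the file lies flat in its recess, handle in the wide end (z of each of file_handle, file_blade in the frame of tool_tray below 0.016 m and y of file_handle in the frame of tool_tray above 0.025 m and horizontal distance between file_handle and tray_recess below 0.06 m and horizontal distance between file_blade and tray_recess below 0.075 m and x of file_handle in the frame of tray_recess between -0.008 and 0.008 m and x of file_blade in the frame of tray_recess between -0.008 and 0.008 m), for 0.2 s.
At the end, for the whole second after the job is handed in: The block lies flat in its bay, within 5 mm of the back wall, 10 mm of the bay's middle and 0.06 rad of square; the file lies flat in the recess (handle axis and blade under 12 mm above the cork floor, within 8 mm of the recess axis) with its handle in the wide +y end (all of step 1 and all of step 2); the robot touches nothing.
It fails at once if the blue tweezers or the white plaster block is shifted by more than 30 mm (distance of any of tweezers, plaster from where it was at the start of the episode above 0.03 m).
It also fails if it takes over 53 s, if anything falls off the work surface, if the arm or the gripper's body presses on something with over 40 N, if the wrist force passes 120 N, or if a joint passes its speed limit or range.

## Working session

There is one attempt and no reset: what is moved stays moved. The work goes in short steps, each a Python script; the robot and the scene stay as the last script left them, time stands still between calls to the robot, and variables do not carry over. Pictures are saved under pics/ and viewed, and the job is handed in when it is done.

```bash
mkdir -p pics; python3 - <<'E'
from workcell import r,command_gripper,optics
import cv2,numpy as np
for n in("scene","side","wrist"):
    im,d=optics.get_image(n); cv2.imwrite(f"pics/a_{n}.png",im[:,:,::-1]); np.save(f"pics/a_{n}_d.npy",d)
    m=optics.camera_model(n); print(n,{k:np.round(v,4).tolist() for k,v in m.items()}, (d>0).mean())
s=r.read_state();print({k:np.round(v,3).tolist() for k,v in s.items()},r.tip_extent)
E
```

```text
scene {'K': [[375.9607, 0.0, 315.9061], [0.0, 375.9607, 200.2403], [0.0, 0.0, 1.0]], 'k1': -0.0792, 'R': [[-0.7215, -0.6923, -0.0135], [-0.3156, 0.3461, -0.8835], [0.6164, -0.6332, -0.4682]], 't': [0.4736, 0.2367, 0.7735]} 0.99598046875
side {'K': [[385.2801, 0.0, 325.8106], [0.0, 385.2801, 203.5555], [0.0, 0.0, 1.0]], 'k1': -0.0198, 'R': [[-0.9696, -0.2437, 0.0206], [-0.1738, 0.6275, -0.7589], [0.172, -0.7395, -0.6508]], 't': [0.5991, 0.1313, 0.8846]} 0.99605859375
wrist {'K': [[327.9382, 0.0, 312.4674], [0.0, 327.9382, 197.9894], [0.0, 0.0, 1.0]], 'k1': 0.0144, 'tool_from_camera': [[0.0002, -0.9619, -0.2733, 0.0696], [1.0, 0.0002, 0.0001, 0.0004], [-0.0, -0.2733, 0.9619, -0.1176], [0.0, 0.0, 0.0, 1.0]]} 0.9961875
{'time_s': 0.15, 'joint_positions': [-1.445, 0.343, 1.525, 0.0, 1.275, -0.146], 'dq': [0.001, -0.0, -0.004, 0.002, 0.002, 0.0], 'tau': [0.001, -43.391, -24.615, -0.0, 0.006, -0.0], 'eef_pos': [0.141, -0.505, 0.256], 'eef_rot': [0.991, 0.135, 0.0, -0.001], 'contact_force': [-0.685, -0.668, -0.559], 'torque': [-0.049, 0.036, 0.023], 'grip_width': 0.085} 0.025
```

View pics/a_scene.png

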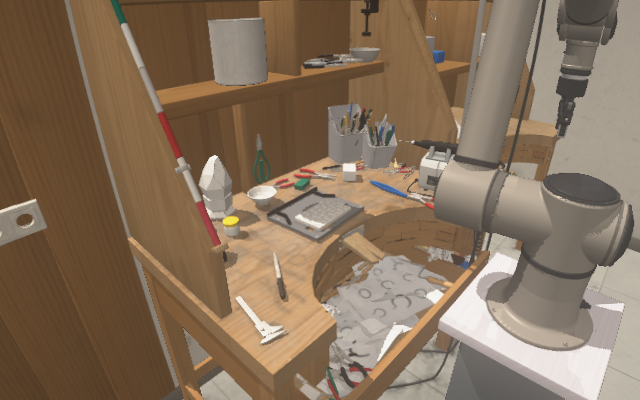

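View pics/a_side.png

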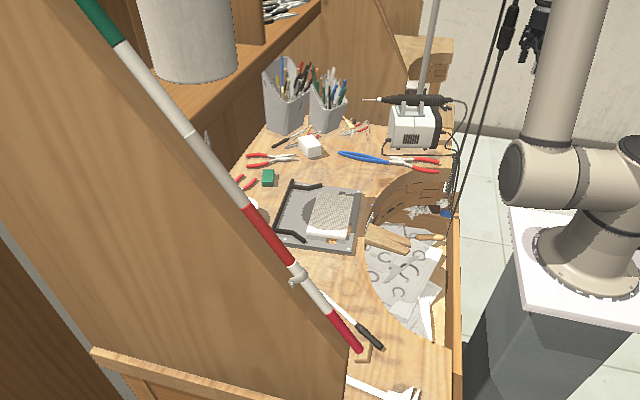

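View pics/a_wrist.png

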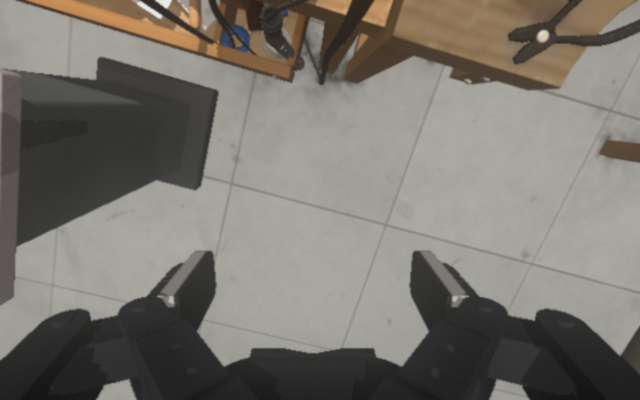

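The scene view shows the tray near (315,212), with the white block on it. The file is at (279,275), handle end toward (281,293), and the blue tweezers are at (390,190). The plaster appears at (349,172). Next I'll localize these roughly.

```bash
cat > h.py <<'E'
from workcell import r,command_gripper,optics
import cv2,numpy as np
from scipy.spatial.transform import Rotation as Rot
def wpose(s=None):
    s=s or r.read_state()
    T=np.eye(4);T[:3,:3]=Rot.from_quat(s["eef_rot"]).as_matrix();T[:3,3]=s["eef_pos"]
    return T
def cam(n,T=None):
    m=optics.camera_model(n)
    if n=="wrist":
        C=T@np.array(m["tool_from_camera"]);return m,C[:3,:3],C[:3,3]
    R=np.array(m["R"]);return m,R.T,-R.T@np.array(m["t"])
def rays(n,uv,T=None):
    m,R,c=cam(n,T);uv=np.asarray(uv,float).reshape(-1,1,2)
    p=cv2.undistortPoints(uv,np.array(m["K"]),np.array([m["k1"],0,0,0.])).reshape(-1,2)
    return np.c_[p,np.ones(len(p))]@R.T,c
def plane(n,uv,z,T=None):
    d,c=rays(n,uv,T);return c+d*((z-c[2])/d[:,2])[:,None]
def depthpts(n,uv,dep,T=None):
    d,c=rays(n,uv,T);uv=np.asarray(uv,int).reshape(-1,2)
    return c+d*dep[uv[:,1],uv[:,0]][:,None]
def down(yaw): # tool z down; tool y axis direction in world at angle yaw+... : tool x at angle yaw, tool y=-perp
    return (Rot.from_euler('z',yaw)*Rot.from_euler('x',np.pi)).as_quat()
def shot(name,n="wrist"):
    T=wpose();im,d=optics.get_image(n);cv2.imwrite(f"pics/{name}.png",im[:,:,::-1]);np.savez(f"pics/{name}.npz",im=im,d=d,T=T);return im,d,T
E
python3 - <<'E'
from h import *
for n,pts in {"scene":[(277,255),(281,295),(315,212),(268,213),(317,237),(362,210),(349,172),(372,183),(432,205)],"side":[(380,347),(360,252),(310,146),(340,153),(437,163)]}.items():
    d=np.load(f"pics/a_{n}_d.npy")
    for p,q,w in zip(pts,depthpts(n,pts,d),plane(n,pts,0.0)):print(n,p,q.round(3),w.round(3))
for n,b in {"scene":(200,150,450,350),"side":(230,120,480,400)}.items():
    im=cv2.imread(f"pics/a_{n}.png")[b[1]:b[3],b[0]:b[2]]
    cv2.imwrite(f"pics/b_{n}.png",cv2.resize(im,None,fx=2.1,fy=2.1,interpolation=cv2.INTER_CUBIC))
E
```

```text
scene (277, 255) [ 0.568  0.239 -0.002] [0.565 0.24  0.   ]
scene (281, 295) [0.433 0.342 0.013] [0.444 0.334 0.   ]
scene (315, 212) [0.616 0.045 0.026] [0.648 0.013 0.   ]
scene (268, 213) [0.72  0.139 0.022] [0.751 0.115 0.   ]
scene (317, 237) [0.534 0.123 0.012] [0.547 0.109 0.   ]
scene (362, 210) [ 0.546 -0.091  0.003] [ 0.549 -0.096  0.   ]
scene (349, 172) [ 0.713 -0.231  0.037] [ 0.766 -0.297  0.   ]
scene (372, 183) [ 0.635 -0.266  0.006] [ 0.643 -0.276  0.   ]
scene (432, 205) [ 0.395 -0.257  0.009] [ 0.403 -0.273  0.   ]
side (380, 347) [0.431 0.342 0.014] [0.43  0.334 0.   ]
side (360, 252) [0.509 0.111 0.001] [0.509 0.11  0.   ]
side (310, 146) [ 0.726 -0.233  0.042] [ 0.744 -0.296  0.   ]
side (340, 153) [ 0.64  -0.267  0.011] [ 0.643 -0.283  0.   ]
side (437, 163) [ 0.347 -0.3    0.007] [ 0.346 -0.311  0.   ]
```

View pics/b_scene.png

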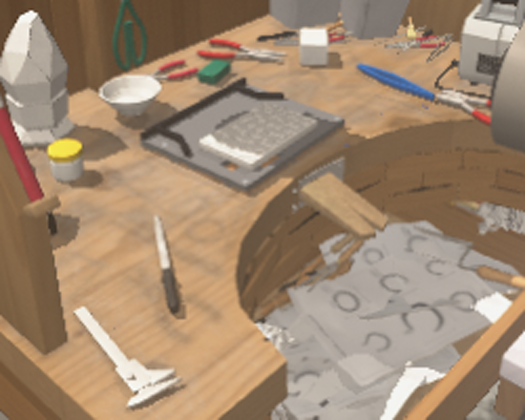

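View pics/b_side.png

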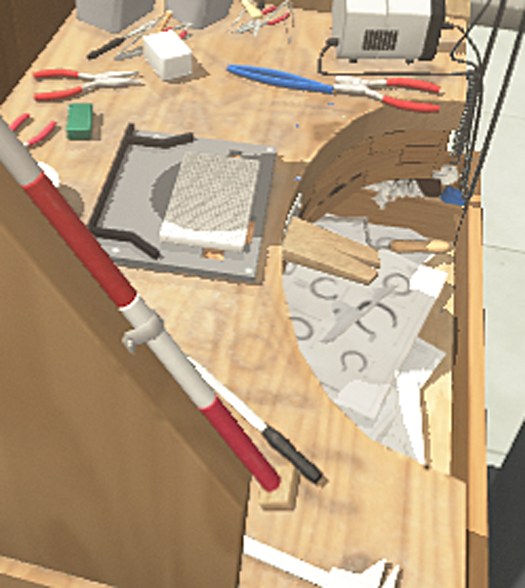

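The scene and side crops show the file left of the tray, running from about (0.43,0.34) to (0.57,0.24). It lies near the leaning pole and the left panel. Before moving I'll check the heights of these obstacles.

```bash
python3 - <<'E'
from h import *
for n,pts in {"scene":[(440,150),(425,145),(435,165),(212,235),(185,170),(160,110),(125,20),(230,225),(215,170),(262,190),(222,252),(262,140)],"side":[(400,100),(380,98),(415,125),(355,348),(325,312),(292,265),(265,230),(190,130),(130,55),(248,205)]}.items():
    d=np.load(f"pics/a_{n}_d.npy")
    for p,q in zip(pts,depthpts(n,pts,d)):print(n,p,q.round(3))
for p in [(0.4,0.0,0.42),(0.6,0.1,0.33)]:
    q=r.solve_ik(p,down(0));print(p,None if q is None else np.round(q,3))
E
```

```text
scene (440, 150) [ 0.454 -0.385  0.143]
scene (425, 145) [ 0.503 -0.369  0.153]
scene (435, 165) [ 0.446 -0.345  0.104]
scene (212, 235) [0.472 0.46  0.208]
scene (185, 170) [0.533 0.459 0.318]
scene (160, 110) [0.592 0.458 0.417]
scene (125, 20) [0.681 0.454 0.566]
scene (230, 225) [0.725 0.27  0.037]
scene (215, 170) [0.84  0.226 0.155]
scene (262, 190) [0.855 0.054 0.022]
scene (222, 252) [0.48  0.441 0.157]
scene (262, 140) [ 0.932 -0.023  0.16 ]
side (400, 100) [ 0.488 -0.376  0.157]
side (380, 98) [ 0.547 -0.372  0.157]
side (415, 125) [ 0.432 -0.345  0.098]
side (355, 348) [0.468 0.46  0.202]
side (325, 312) [0.509 0.461 0.268]
side (292, 265) [0.547 0.459 0.34 ]
side (265, 230) [0.575 0.459 0.385]
side (190, 130) [0.636 0.458 0.491]
side (130, 55) [0.673 0.459 0.553]
side (248, 205) [0.59  0.458 0.415]
(0.4, 0.0, 0.42) [-0.192  0.021  1.481 -0.     1.639  1.379]
(0.6, 0.1, 0.33) [ 0.039  0.461  1.139 -0.     1.541  1.61 ]
```

```bash
python3 - <<'E'
from h import *
s=r.read_state();p=np.array(s["eef_pos"])
r.move_straight([p[0],p[1],0.34],speed=0.3)
r.reach([0.60,0.10,0.34],down(0))
r.hold(0.3)
im,d,T=shot("c_wrist")
print(T.round(3), r.read_state()["time_s"])
E
```

```text
[[ 1.    -0.001  0.     0.6  ]
 [-0.001 -1.    -0.     0.1  ]
 [ 0.     0.    -1.     0.34 ]
 [ 0.     0.     0.     1.   ]] 3.6083
```

View pics/c_wrist.png

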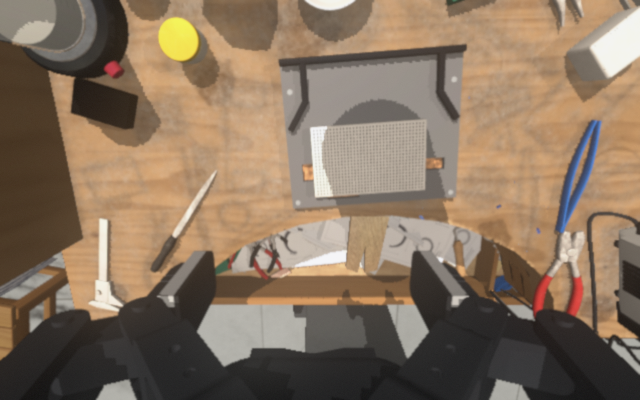

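One wrist view shows nearly everything: the tray at (372,130), the block at (370,158), and the file from (155,268) at the handle end to (215,172) at the tip. The plaster is at (605,45) and the tweezers at (578,175). I'll extract outlines by mask and ray-cast them.

```bash
python3 - <<'E'
from h import *
z=np.load("pics/c_wrist.npz");im,d,T=z["im"],z["d"],z["T"]
hsv=cv2.cvtColor(im,cv2.COLOR_RGB2HSV)
for p in [(300,90),(350,65),(400,180),(320,180),(370,160),(290,190),(270,150),(168,250),(165,258),(200,195),(211,180),(230,150),(375,47),(295,100),(307,172)]:
    print(p,im[p[1],p[0]],hsv[p[1],p[0]],depthpts("wrist",[p],d,T)[0].round(4))
c=cv2.resize(im[30:220,265:480],None,fx=3.6,fy=3.0,interpolation=cv2.INTER_CUBIC)[:,:,::-1];cv2.imwrite("pics/c1.png",c)
c=cv2.resize(im[150:290,60:240],None,fx=4,fy=4,interpolation=cv2.INTER_CUBIC)[:,:,::-1];cv2.imwrite("pics/c2.png",c)
E
```

```text
(300, 90) [137 130 123] [ 15  26 137] [0.6879 0.1153 0.0116]
(350, 65) [111 104 100] [ 11  25 111] [0.7178 0.0518 0.0122]
(400, 180) [170 159 146] [ 16  36 170] [ 0.572  -0.0188  0.0251]
(320, 180) [236 235 224] [ 28  13 236] [0.572  0.0891 0.0246]
(370, 160) [167 156 144] [ 16  35 167] [0.5992 0.023  0.0253]
(290, 190) [184 153 123] [ 15  85 184] [ 0.5509  0.1318 -0.0028]
(270, 150) [207 165 127] [ 14  99 207] [ 0.6089  0.1587 -0.0022]
(168, 250) [78 66 55] [14 75 78] [0.4638 0.3119 0.0128]
(165, 258) [98 78 59] [ 15 101  98] [ 0.4441  0.3247 -0.001 ]
(200, 195) [229 216 196] [ 18  37 229] [0.5457 0.2599 0.0053]
(211, 180) [205 187 167] [ 16  47 205] [0.5671 0.2431 0.003 ]
(230, 150) [191 157 123] [ 15  91 191] [ 0.609   0.2143 -0.0013]
(375, 47) [204 167 128] [ 15  95 204] [ 0.741   0.0186 -0.0034]
(295, 100) [153 145 137] [ 15  27 153] [0.6756 0.1219 0.0128]
(307, 172) [234 177 124] [ 14 120 234] [0.5787 0.107  0.0035]
```

View pics/c1.png

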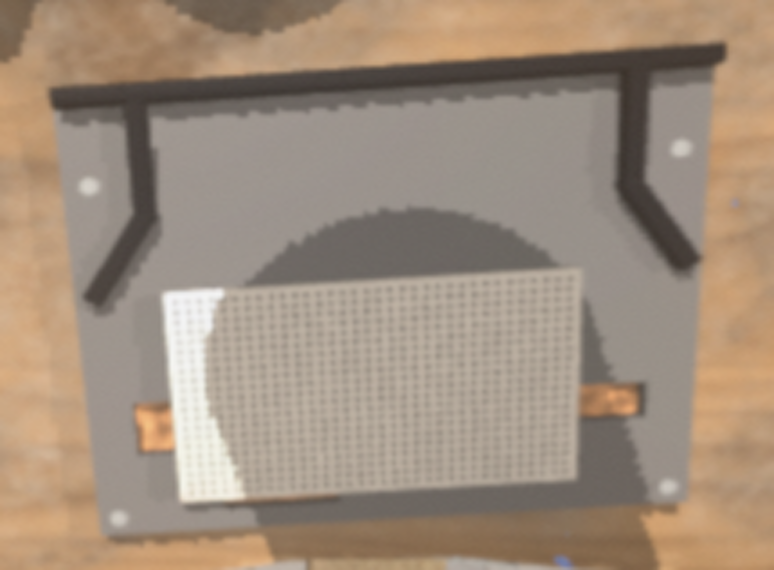

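View pics/c2.png

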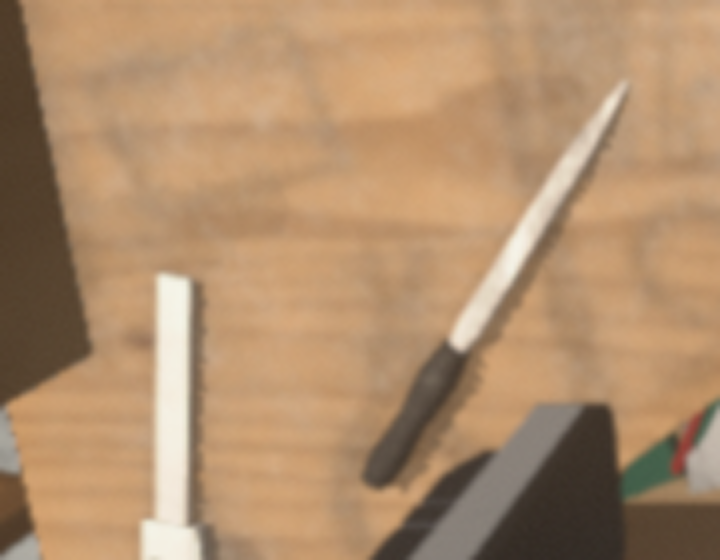

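```bash
cat >> h.py <<'E'
def analyze(f):
    z=np.load(f);im,d,T=z["im"],z["d"],z["T"]
    vv,uu=np.mgrid[0:400,0:640];uv=np.c_[uu.ravel(),vv.ravel()]
    P=depthpts("wrist",uv,d,T).reshape(400,640,3)
    hsv=cv2.cvtColor(im,cv2.COLOR_RGB2HSV)
    return im,d,T,P,hsv
def blob(m):
    m=m.astype(np.uint8);n,l,st,c=cv2.connectedComponentsWithStats(m)
    i=1+np.argmax(st[1:,4]);return l==i
def rect(f_mask,zp,T):
    cs,_=cv2.findContours(f_mask.astype(np.uint8),cv2.RETR_EXTERNAL,cv2.CHAIN_APPROX_NONE)
    c=max(cs,key=cv2.contourArea).reshape(-1,2)
    w=plane("wrist",c,zp,T)[:,:2]
    (cx,cy),(a,b),ang=cv2.minAreaRect((w*1000).astype(np.float32))
    return np.array([cx,cy])/1000,(a,b),ang,w
E
python3 - <<'E'
from h import *
im,d,T,P,hsv=analyze("pics/c_wrist.npz")
X,Y,Z=P[...,0],P[...,1],P[...,2]
roi=(X>.5)&(X<.76)&(Y>-.15)&(Y<.17)
g=hsv[...,1]<60
blk=blob(roi&(Z>.019)&(Z<.03)&(hsv[...,2]>110))
blk=cv2.morphologyEx(blk.astype(np.uint8),cv2.MORPH_OPEN,np.ones((5,5)))>0
tr=blob(roi&((Z>.007)&g|(Z>.017)|blk))
for n,m,zp in(("block",blk,.0255),("tray",tr,.013)):
    c,s,a,w=rect(m,zp,T);print(n,m.sum(),c.round(4),np.round(s,1),round(a,2))
v=im.copy();v[blk]=[255,0,0];v[tr&~blk]=[0,255,0];cv2.imwrite("pics/c3.png",v[:,:,::-1])
# clicked corners
def px(x,y):return(265+(x+.5)/3.6-.5,30+(y+.5)/3-.5)
tc=plane("wrist",[px(104,534),px(688,502)],.013,T);print("tray front",tc.round(4),np.linalg.norm(tc[0]-tc[1]))
bw=plane("wrist",[px(52,105),px(724,62)],.023,T)
bw2=plane("wrist",[px(52,92),px(724,46)],.023,T);print("wall",bw.round(4),bw2.round(4))
bc=plane("wrist",[px(163,294),px(580,269),px(577,480),px(180,502)],.0255,T);print("blk",bc.round(4),np.linalg.norm(np.roll(bc,1,0)-bc,axis=1),bc.mean(0))
st=plane("wrist",[px(88,186),px(681,148),px(668,487),px(118,518)],.014,T);print("studs",st.round(4),st.mean(0),np.linalg.norm(np.roll(st,1,0)-st,axis=1))
E
```

```text
block 7903 [0.6012 0.0251] [ 93.9 149.3] 4.03
tray 48911 [0.3256 0.0878] [1066.9  273.1] 89.98
tray front [[ 0.5291  0.1262  0.013 ]
 [ 0.5448 -0.102   0.013 ]] 0.22872846384002868
wall [[ 0.7171  0.1404  0.023 ]
 [ 0.7327 -0.0871  0.023 ]] [[ 0.722   0.1402  0.023 ]
 [ 0.7386 -0.0863  0.023 ]]
blk [[ 0.6413  0.1025  0.0255]
 [ 0.6515 -0.0457  0.0255]
 [ 0.5586 -0.0534  0.0255]
 [ 0.5483  0.0963  0.0255]] [0.09314661 0.14860921 0.09320653 0.15008699] [0.59994426 0.02493063 0.0255    ]
studs [[ 0.6858  0.1293  0.014 ]
 [ 0.7007 -0.0802  0.014 ]
 [ 0.5523 -0.093   0.014 ]
 [ 0.5373  0.1205  0.014 ]] [0.61902633 0.01915919 0.014     ] [0.1487736  0.21008931 0.14893973 0.2140124 ]
```

View pics/c3.png

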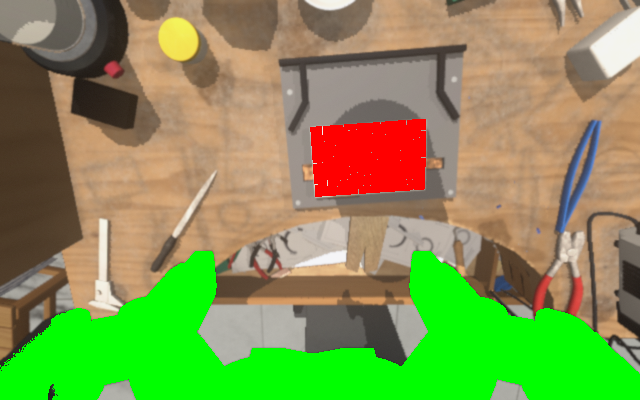

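The masks give the block as 93.9 x 149.3 mm, centred at (0.601,0.025), yaw 0.070. That matches its given size. Tray edges give 229 mm, which also agrees. The tray is centred at about (0.634,0.019), yaw 0.069, so the block is 77 mm short and 8 mm to the left. Next I'll measure the fingertips in the tool frame, and the file.

```bash
python3 - <<'E'
from h import *
im,d,T,P,hsv=analyze("pics/c_wrist.npz")
Q=(P-T[:3,3])@T[:3,:3]
m=np.zeros((400,640),bool);m[240:330,150:480]=1
m&=(Q[...,2]>-.06)&(Q[...,2]<.06)
q=Q[m];i=np.argsort(-q[:,2]);print("max tool z",np.percentile(q[:,2],[50,95,99,100]).round(4));t=q[q[:,2]>np.percentile(q[:,2],97)]
print(t.min(0).round(4),t.max(0).round(4))
# file
def px(x,y):return(60+(x+.5)/4-.5,150+(y+.5)/4-.5)
sh=P[...,1]; 
roi=np.zeros((400,640),bool);roi[165:275,145:222]=1
roi&=P[...,0]>.40
hd=blob(roi&(hsv[...,2]<95)&(P[...,1]>.27)&(P[...,2]<.03))
bl=blob(roi&(hsv[...,1]<62)&(hsv[...,2]>140)&(P[...,2]<.03))
v=im.copy();v[hd]=[255,0,0];v[bl]=[0,255,0];cv2.imwrite("pics/c4.png",cv2.resize(v[150:290,60:240,::-1],None,fx=4,fy=4,interpolation=cv2.INTER_NEAREST))
for n,mm,zp in(("h",hd,.010),("b",bl,.006)):
    uv=np.argwhere(mm)[:,::-1];w=plane("wrist",uv,zp,T)[:,:2];c=w.mean(0);u,s,vt=np.linalg.svd(w-c);a=vt[0]*np.sign(vt[0,0]);t=(w-c)@a
    print(n,mm.sum(),c.round(4),a.round(3),np.arctan2(a[1],a[0]).round(3),"ends",(c+a*t.min()).round(4),(c+a*t.max()).round(4),(t.max()-t.min()).round(4),np.percentile(P[mm][:,2],[10,50,90]).round(4))
E
```

```text
max tool z [-0.016   0.0064  0.0102  0.013 ]
[-0.0099 -0.049   0.008 ] [0.011  0.0489 0.013 ]
h 210 [0.4531 0.3216] [ 0.793 -0.609] -0.655 ends [0.4297 0.3395] [0.4807 0.3004] 0.0643 [0.0108 0.0131 0.0144]
b 440 [0.5288 0.2717] [ 0.819 -0.574] -0.611 ends [0.482  0.3045] [0.5812 0.2349] 0.1212 [0.0027 0.0061 0.0085]
```

View pics/c4.png

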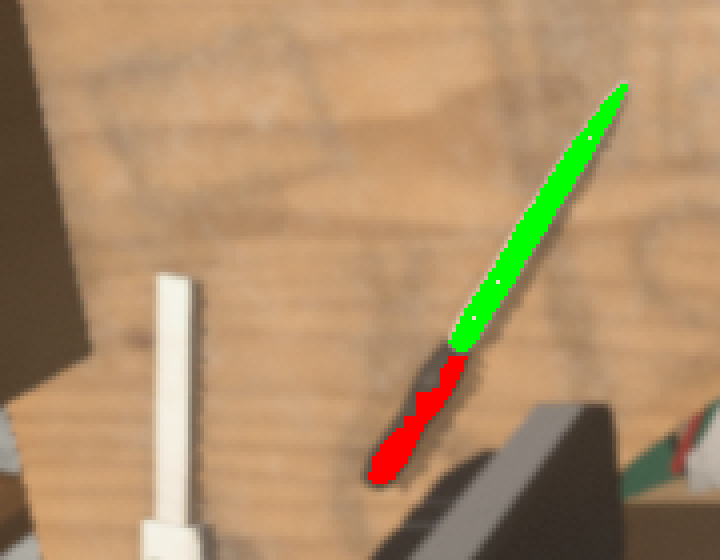

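The open tips measure 13 mm ahead of the TCP, so 25 mm is the shut value. The file's butt-to-tip length is 184 mm against 185 given. First I'll nudge the block sideways to centre it, then look.

```bash
cat >> h.py <<'E'
TC=np.array([0.634,0.019]);TY=0.069
def tr(x,y,z):
    c,s=np.cos(TY),np.sin(TY);return [TC[0]+c*x-s*y,TC[1]+s*x+c*y,z]
def totray(w):
    c,s=np.cos(TY),np.sin(TY);v=np.asarray(w)[...,:2]-TC;return v@np.array([[c,-s],[s,c]])
def findblock(f):
    im,d,T,P,hsv=analyze(f)
    Q=(P-T[:3,3])@T[:3,:3];X,Y,Z=P[...,0],P[...,1],P[...,2]
    roi=(X>.5)&(X<.76)&(Y>-.15)&(Y<.17)&(Z>.019)&(Z<.032)&(hsv[...,2]>90)
    m=cv2.morphologyEx(roi.astype(np.uint8),cv2.MORPH_OPEN,np.ones((5,5)))
    m=blob(m);c,s,a,w=rect(m,.0255,T);return totray(c),s,a-np.degrees(TY)
E
python3 - <<'E'
from h import *
q=down(TY+np.pi/2)
r.reach(tr(-.038,.114,.10),q)
command_gripper(0.05)
r.move_straight(tr(-.038,.114,.038),speed=.15)
f0=np.array(r.read_state()["contact_force"])
print(r.move_straight(tr(-.038,.0865,.038),speed=.06,max_force=10), (np.array(r.read_state()["contact_force"])-f0).round(2))
im,d,T=shot("d_wrist")
r.move_straight(tr(-.038,.11,.038),speed=.15)
r.move_straight(tr(-.06,.11,.20),speed=.3)
shot("d2_wrist");print(r.read_state()["time_s"]);print(findblock("pics/d2_wrist.npz"))
E
```

```text
False [-1.28  0.28  0.71]
7.7417
(array([-0.03399872,  0.00017565]), (93.10896301269531, 151.35476684570312), np.float64(-0.9726744381055616))
```

View pics/d_wrist.png

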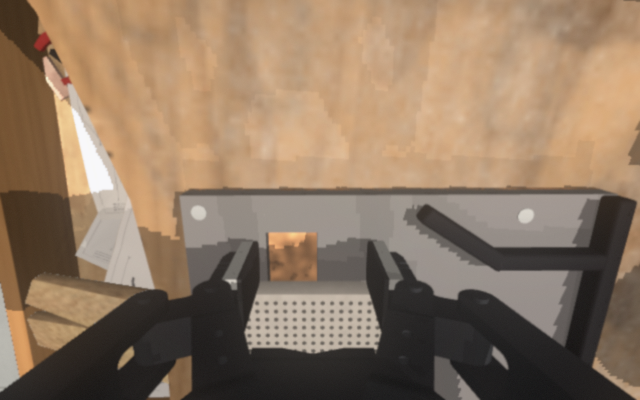

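View pics/d2_wrist.png

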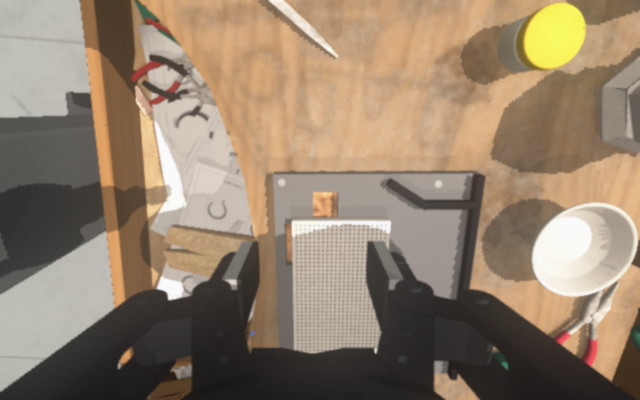

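The nudge shifted the block without turning it. Its left edge is now 40 mm from the tray edge (rows 172 to 220), so it is centred. Next comes the two-finger push along the front edge.

```bash
python3 - <<'E'
from h import *
q=down(TY)
r.reach(tr(-.108,0,.12),q)
command_gripper(0.085)
r.move_straight(tr(-.108,0,.032),speed=.2)
f0=np.array(r.read_state()["contact_force"])
print(r.move_straight(tr(-.0085,0,.032),speed=.06,max_force=10), (np.array(r.read_state()["contact_force"])-f0).round(2),totray(r.read_state()["eef_pos"]).round(4))
r.move_straight(tr(-.03,0,.032),speed=.15)
r.move_straight(tr(-.04,0,.25),speed=.4)
shot("e_wrist");print(r.read_state()["time_s"]);print(findblock("pics/e_wrist.npz"))
E
```

```text
True [-0.65  0.19  0.71] [-0.0149 -0.    ]
12.425
(array([ 0.04460069, -0.00185746]), (94.55685424804688, 149.302734375), np.float64(0.0393254073991991))
```

View pics/e_wrist.png

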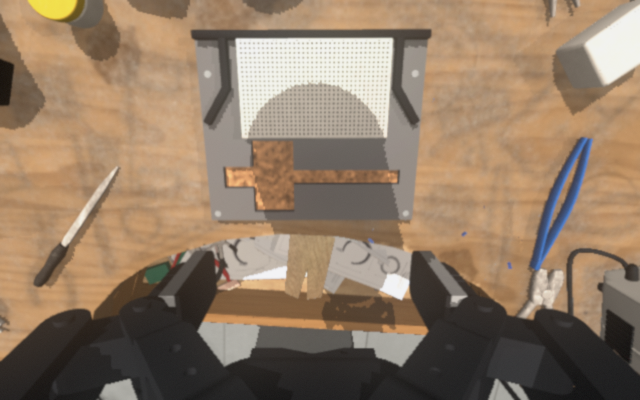

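The block is home, against the back wall and square: measured x 44.6 mm, y -1.9 mm, 0.04°. The cork recess is exposed from (225,177) to (399,177), with the finger well at (273,175). I'll measure the recess and file from this view.

```bash
python3 - <<'E'
from h import *
im,d,T,P,hsv=analyze("pics/e_wrist.npz")
m=np.zeros((400,640),bool);m[135:212,218:405]=1
ck=blob(m&(hsv[...,1]>75))
for n,mm in(("all",ck),):
    uv=np.argwhere(ck)[:,::-1];w=plane("wrist",uv,.004,T);t=totray(w)
    print(t.min(0).round(4),t.max(0).round(4),np.median(P[ck][:,2]))
    for lo,hi in((-.09,-.05),(-.05,-.01),(-.01,.015),(.028,.06),(.07,.09)):
        k=(t[:,1]>lo)&(t[:,1]<hi);print(lo,hi,np.percentile(t[k,0],[1,50,99]).round(4))
roi=np.zeros((400,640),bool);roi[160:292,28:124]=1
hd=blob(roi&(hsv[...,2]<100)&(P[...,0]>.4)&(P[...,2]>.003))
bl=blob(roi&(hsv[...,1]<65)&(hsv[...,2]>130)&(P[...,0]>.4))
v=im.copy();v[hd]=[255,0,0];v[bl]=[0,255,0];v[ck]=[0,0,255];cv2.imwrite("pics/e4.png",v[:,:,::-1])
for n,mm,zp in(("h",hd,.010),("b",bl,.006)):
    uv=np.argwhere(mm)[:,::-1];w=plane("wrist",uv,zp,T)[:,:2];c=w.mean(0);u,s,vt=np.linalg.svd(w-c);a=vt[0]*np.sign(vt[0,0]);t=(w-c)@a
    print(n,mm.sum(),c.round(4),a.round(3),np.arctan2(a[1],a[0]).round(3),"ends",(c+a*t.min()).round(4),(c+a*t.max()).round(4),(t.max()-t.min()).round(4),np.percentile(P[mm][:,2],[10,50,90]).round(4))
E
```

```text
[-0.0889 -0.0966] [-0.0091  0.0988] 0.0038991588272403455
-0.09 -0.05 [-0.0553 -0.0483 -0.0414]
-0.05 -0.01 [-0.0553 -0.0483 -0.0414]
-0.01 0.015 [-0.0553 -0.0483 -0.0414]
0.028 0.06 [-0.0877 -0.0472 -0.0091]
0.07 0.09 [-0.0601 -0.0484 -0.0381]
h 508 [0.4571 0.3196] [ 0.807 -0.591] -0.632 ends [0.4282 0.3407] [0.486  0.2984] 0.0716 [0.0089 0.0123 0.0141]
b 686 [0.5291 0.2715] [ 0.813 -0.583] -0.622 ends [0.4815 0.3056] [0.5825 0.2332] 0.1243 [0.0029 0.0062 0.0084]
```

View pics/e4.png

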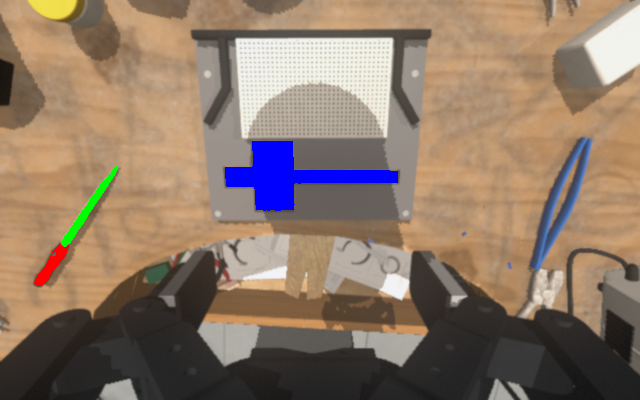

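The recess measures -48/+1 mm in my tray frame, with near-edge occlusion of about 1 mm. That agrees with the nominal -47/0. Now a close look straight above the file handle in the grasp orientation.

```bash
python3 - <<'E'
from h import *
q=down(-0.61+np.pi)
r.reach([.467,.3135,.16],q)
command_gripper(0.05)
shot("f_wrist");print(r.read_state()["time_s"])
E
```

```text
14.5833
```

View pics/f_wrist.png

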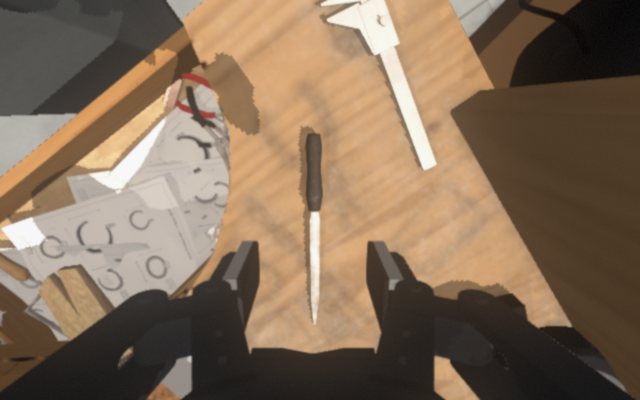

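The close view shows the file lying straight between the fingers. The butt is at (314,133), the handle ends at (315,211), and the tip is at (314,323).

```bash
python3 - <<'E'
from h import *
z=np.load("pics/f_wrist.npz");T=z["T"];im,d,T,P,hsv=analyze("pics/f_wrist.npz")
b=plane("wrist",[(314.5,133)],.010,T)[0];t=plane("wrist",[(314,323)],.004,T)[0];j=plane("wrist",[(315.5,211)],.01,T)[0];c=plane("wrist",[(424,168)],.004,T)[0]
print(b,t,j,c.round(3),np.linalg.norm(t-b),np.linalg.norm(j-b),np.arctan2(*(t-b)[1::-1]))
for rr in (150,165,180,195,220,250,280):
    row=P[rr,295:335];v=hsv[rr,295:335];k=(row[:,2]>.004)&(row[:,2]<.02);u=np.where(k)[0]+295
    print(rr,u.min() if len(u) else None,u.max() if len(u) else None,row[k].mean(0).round(4) if len(u) else None, row[k,2].max().round(4) if len(u) else None)
a=(t-b)[:2];a/=np.linalg.norm(a);print("grasp",b[:2]+.047*a, t[:2]-.137*a)
E
```

```text
[0.42950572 0.34159829 0.01      ] [0.57863299 0.23717169 0.004     ] [0.48402851 0.30466758 0.01      ] [0.507 0.4   0.004] 0.18215338222650168 0.0658529503368378 -0.6108947365142138
150 306 321 [0.4399 0.3334 0.013 ] 0.0152
165 307 320 [0.45   0.3263 0.0121] 0.0138
180 307 321 [0.4605 0.3195 0.0123] 0.0142
195 306 322 [0.4709 0.3122 0.0129] 0.015
220 309 319 [0.4906 0.2986 0.0081] 0.0097
250 310 319 [0.5144 0.2825 0.0074] 0.0088
280 310 317 [0.5393 0.264  0.0058] 0.0077
grasp [0.46800507 0.31463906] [0.46641148 0.31575498]
```

```bash
python3 - <<'E'
from h import *
g=[.4675,.3145];q=down(-0.611+np.pi)
r.move_straight(g+[.06],q,speed=.25)
print(r.move_straight(g+[.0285],q,speed=.08,max_force=8))
command_gripper(0.0,force=40);print(r.read_state()["grip_width"],r.read_state()["eef_pos"])
r.move_straight(g+[.12],q,speed=.2)
r.hold(.2);shot("g_wrist");print(r.read_state()["grip_width"],r.read_state()["time_s"])
E
```

```text
False
0.012571945328964176 [0.46777078 0.31465793 0.02900369]
0.012819388285754907 16.95
```

View pics/g_wrist.png

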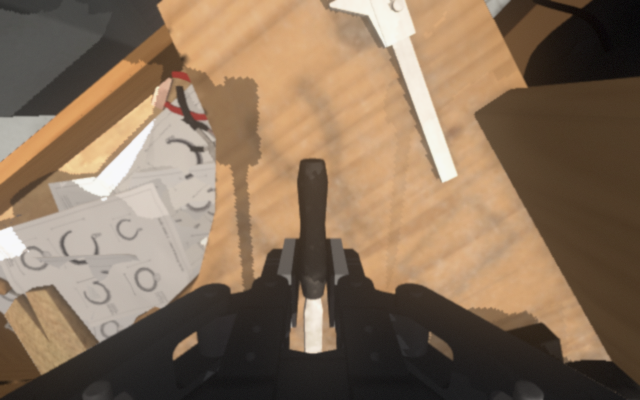

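The file is gripped at 12.8 mm, with the butt at (313,162) and the blade start at (314,320). I'll check its pose in the tool frame, and its pitch.

```bash
python3 - <<'E'
from h import *
im,d,T,P,hsv=analyze("pics/g_wrist.npz")
Q=(P-T[:3,3])@T[:3,:3]
for rr in (170,185,200,215,230,250,270,285,310,330,345):
    row=Q[rr,290:340];k=(row[:,2]<.04)&(abs(row[:,1])<.009)
    if k.any():print(rr,row[k].mean(0).round(4),"top",row[k,2].min().round(4),row[k,1].min().round(4),row[k,1].max().round(4))
b=rays("wrist",[(313,160)],T)
E
```

```text
170 [ 0.0427 -0.0002  0.0168] top 0.0147 -0.0058 0.0053
185 [ 0.0364 -0.0002  0.0162] top 0.0144 -0.0067 0.0062
200 [ 0.0298 -0.0002  0.0163] top 0.0141 -0.0064 0.0059
215 [ 0.0228 -0.      0.0171] top 0.0149 -0.0055 0.0056
230 [ 0.0158 -0.      0.0172] top 0.0146 -0.0056 0.0056
250 [0.0078 0.     0.0138] top 0.0076 -0.009 0.009
270 [0.0017 0.0002 0.0073] top -0.0099 -0.0082 0.0086
285 [-0.0038  0.0007  0.0045] top -0.0211 -0.0081 0.0088
310 [-0.015   0.0008  0.0034] top -0.0317 -0.0079 0.0085
330 [-0.0305  0.0014  0.0107] top -0.023 -0.0078 0.009
345 [-0.0361  0.0015  0.0076] top -0.1176 -0.0043 0.0087
```

The file is level, centred and straight in the jaws, with the axis 21.5 mm ahead of the TCP. I'll carry it over the recess and check from the side before lowering.

```bash
python3 - <<'E'
from h import *
q=down(TY+np.pi/2)
p=tr(-.0475,.046,.12)
r.reach(p,q)
r.move_straight(tr(-.0475,.046,.055),q,speed=.15)
r.hold(.2);shot("h_wrist");im,d,T=shot("h_side","side");im2,_,_=shot("h_scene","scene")
cv2.imwrite("pics/h1.png",np.hstack([cv2.resize(im[160:280,250:400],None,fx=2.6,fy=2.6,interpolation=cv2.INTER_CUBIC),cv2.resize(im2[160:280,245:395],None,fx=2.6,fy=2.6,interpolation=cv2.INTER_CUBIC)])[:,:,::-1])
print(r.read_state()["eef_pos"],p,r.read_state()["time_s"])
E
```

```text
[0.58377643 0.06157401 0.05569802] [np.float64(0.5834415468646313), np.float64(0.0616156405156455), 0.12] 18.9583
```

View pics/h1.png

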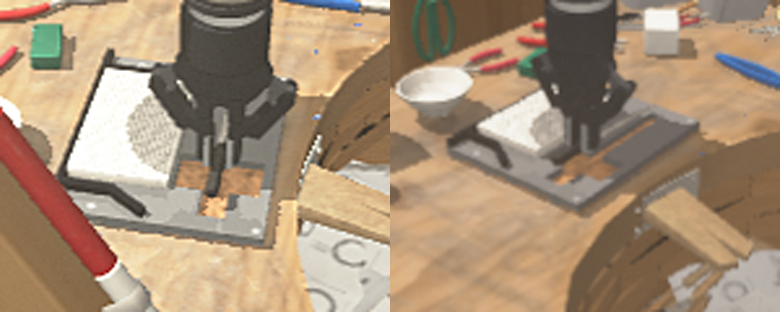

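View pics/h_wrist.png

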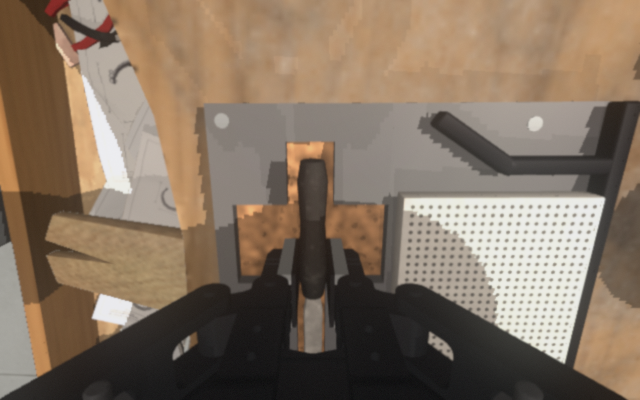

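The handle sits over the cork slot. The slot columns are 287 to 334 at row 150 and the well is 236 to 385, and the handle is near column 313. I'll compute the residual offset, then lower.

```bash
python3 - <<'E'
from h import *
im,d,T,P,hsv=analyze("pics/h_wrist.npz")
ck=(hsv[...,1]>95)&(abs(P[...,2]-.004)<.004)
for rr in(150,225,240):
    u=np.where(ck[rr,225:400])[0]+225
    w=plane("wrist",[(u.min()-.5,rr),(u.max()+.5,rr)],.004,T);t=totray(w);print(rr,u.min(),u.max(),t.round(4),t.mean(0).round(4))
# deck rims
for rr,(a,b) in {150:(287,335),225:(236,386)}.items():
    t=totray(plane("wrist",[(a,rr),(b,rr)],.013,T));print("rim",rr,t.round(4),t.mean(0).round(4))
print("tcp",totray(T[:3,3]).round(4))
E
```

```text
150 287 333 [[-0.0597  0.0925]
 [-0.0354  0.0926]] [-0.0476  0.0926]
225 237 382 [[-0.0881  0.0513]
 [-0.0077  0.0513]] [-0.0479  0.0513]
240 238 382 [[-0.0881  0.0424]
 [-0.0072  0.0424]] [-0.0476  0.0424]
rim 150 [[-0.0588  0.0937]
 [-0.0353  0.0937]] [-0.047   0.0937]
rim 225 [[-0.0862  0.0547]
 [-0.0079  0.0547]] [-0.0471  0.0547]
tcp [-0.0468  0.0461]
```

```bash
python3 - <<'E'
from h import *
q=down(TY+np.pi/2)
print(r.move_straight(tr(-.048,.046,.0335),q,speed=.05,max_force=6),r.read_state()["eef_pos"])
shot("i0_wrist")
z=r.read_state()["eef_pos"][2]
command_gripper(0.035)
print(r.read_state()["grip_width"])
r.move_straight(tr(-.048,.046,.10),q,speed=.15)
r.move_straight(tr(-.048,.046,.22),q,speed=.3)
shot("i_wrist");print(r.read_state()["time_s"])
E
```

```text
True [0.58242042 0.06156167 0.03299114]
0.03482559459012165
21.0167
```

View pics/i_wrist.png

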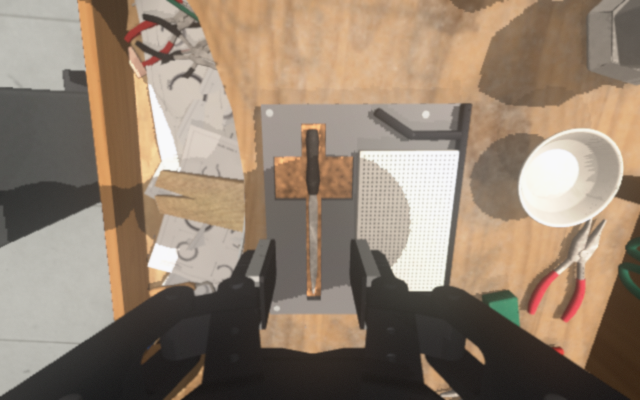

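The file lies in the recess, with the handle (312,165) in the wide end and the blade running down the slot to (315,295). The block is unmoved. I'll check heights and offsets.

```bash
python3 - <<'E'
from h import *
im,d,T,P,hsv=analyze("pics/i_wrist.npz")
for rr in(135,150,165,180,205,225,245,265,280,290):
    row=P[rr,298:332];dk=P[rr,270:300,2]
    uv=np.c_[np.arange(298,332),np.full(34,rr)];z=row[:,2]
    k=(hsv[rr,298:332,1]<75)&(z>.006) if rr>198 else (hsv[rr,298:332,2]<110)&(z>.009)
    # exclude deck: contiguous near centre
    k&=abs(np.arange(298,332)-314)<=8
    print(rr,k.sum(),totray(row[k]).mean(0).round(4),"z",np.median(z[k]).round(4),z[k].max().round(4))
print(findblock("pics/i_wrist.npz"))
c=cv2.resize(im[95:320,245:475],None,fx=3,fy=2.6,interpolation=cv2.INTER_CUBIC)[:,:,::-1];cv2.imwrite("pics/i1.png",c)
E
```

```text
135 12 [-0.0492  0.087 ] z 0.0169 0.0191
150 11 [-0.0487  0.0726] z 0.0164 0.0179
165 12 [-0.0482  0.0578] z 0.0165 0.0181
180 14 [-0.0482  0.0427] z 0.0167 0.0194
205 10 [-0.0467  0.015 ] z 0.0118 0.0136
225 10 [-0.0463 -0.0073] z 0.0104 0.013
245 9 [-0.0456 -0.0303] z 0.0105 0.0133
265 9 [-0.0456 -0.0542] z 0.01 0.0133
280 8 [-0.0462 -0.0731] z 0.008 0.0138
290 4 [-0.0432 -0.0851] z 0.0107 0.0141
(array([0.04635371, 0.00729284]), (101.41349792480469, 166.05059814453125), np.float64(0.10657875861074695))
```

View pics/i1.png

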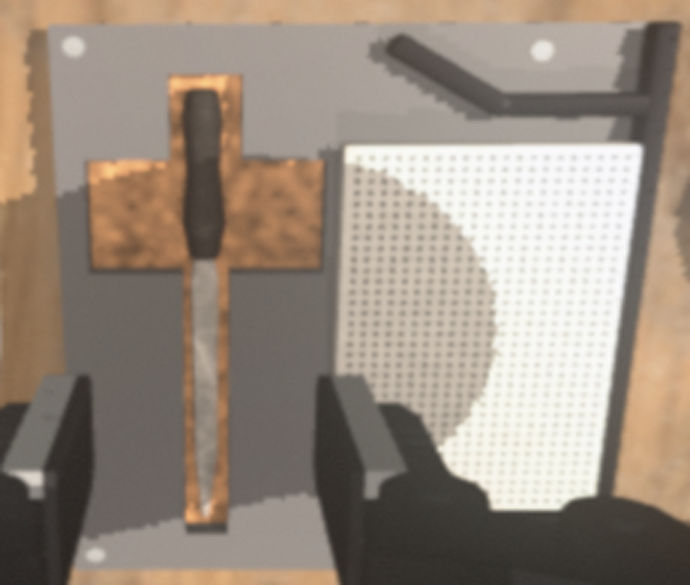

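The handle top is at 16.5 mm and the blade top at about 10 mm, both on the cork, within 2 mm of the axis. The block fit in this view is spoiled by the gripper hiding part of it, so I'll take one unobstructed look before handing in.

```bash
python3 - <<'E'
from h import *
r.reach(tr(-.04,0,.27),down(TY)); command_gripper(.085)
shot("j_wrist");print(findblock("pics/j_wrist.npz"),r.read_state()["time_s"])
E
```

```text
(array([ 0.04456897, -0.00186489]), (93.25072479248047, 149.36244201660156), np.float64(0.01791160429861316)) 22.9583
```

View pics/j_wrist.png

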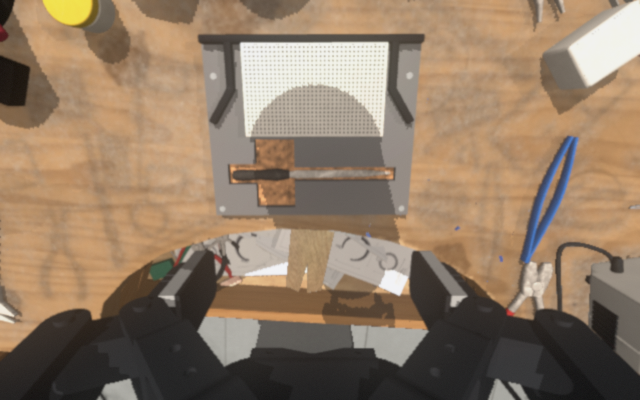

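The block is square against the back wall (240–388, 42–137). The file lies in the recess (232–393, row 174), and the bystanders have not moved.

```bash
python3 -c "
from h import *
r.finish_job()"
```

```text
the job is handed in; nothing more can be done
```

The block is in its bay and the file is lying in its recess; I handed the job in at about 23 s, and the verdict isn't reported to me.

**What I did:** I nudged the block 8 mm sideways to centre it. Then I pushed its front edge with two fingers until it met the back wall. I picked up the file by its handle, lowered it into the recess with the handle in the wide end, let go and backed away.

**Last checks:**

| Item | Measured in tray frame | Needed |
|---|---|---|
| Block x | +44.6 mm | above 39 mm |
| Block y | -1.9 mm | within 10 mm |
| Block squareness | 0.02° off | within 0.06 rad (3.4°) |
| Handle | about 1 mm off recess axis, top 16.5 mm above bench (axis about 10 mm) | within 8 mm, axis below 16 mm |
| Blade | 1–2 mm off recess axis, top about 10 mm above bench | within 8 mm, below 16 mm |

- **Bystanders:** The plaster and tweezers look unmoved in the pictures; I did not measure them.
- **Disagreement:** One block fit gave 101 x 166 mm because the gripper hid part of the block. I repeated it from a clear view, which gave the values above.
- **Less certain readings:** The row nearest the blade tip read 4 mm off the axis, from only 4 pixels. My tray position differed by about 0.5–1 mm from the measured recess, within the calibration error.

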